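# Return conduit fittings to their stores drawers

## Robot

A 6-joint arm with a two-finger parallel gripper is mounted at the origin on the work surface. World frame = base frame: x ahead of the robot, y to its left, z up, the work surface at z = 0. Lengths are in m, angles in rad, forces in N, time in s.
With the tool pointing down it reaches from about 0.35 to 0.775 m from the base axis. Payload 7.3 kg.
Tool frame: the origin (TCP) lies at the very end of the fingers, on their centre line; the grasp point (between the pads) lies 19 mm behind it; z points along the fingers, x is the direction in which the jaws open and shut, and the axes are right-handed (so a half turn about z gives the same grasp; the last joint's range is limited). The gripper opens to 92 mm and grips with 3 to 60 N. Pads are 19 mm wide; open, the fingers measure 130 mm over their backs; the gripper's body (75 mm by 190 mm) begins 47 mm behind the grasp point.
Start: joints at [0.96, 0.342, 1.524, -0, 1.275, -0.146], TCP at [0.235, 0.469, 0.227] pointing down, gripper open.
Joint ranges: [-2.53, 2.53], [-0.77, 2.02], [0.04, 2.7], [-1, 4.14], [0.28, 2.66], [-3.11, 3.11]. Speed limits (rad/s): [2.57, 2.57, 3.14, 3.14, 3.14, 3.14].

## Interface

Orientations are given as [roll, pitch, yaw] about the fixed x, y, z axes, in that order (R = Rz(yaw) Ry(pitch) Rx(roll)).
In Python, from cell import robot, read_camera, nets gives the robot as it stands. The module is installed in compiled form; this text tells all that it offers.
- The arm moves only by the tool carry_out, never from a script. Its arguments are lists of equal length, an entry for each row: "translation": the shift along the tool's x, y, z in m, a list of three; "turn": the turn, a rotation vector about the tool's x, y, z in rad, a list of three; "gripper": the gripper's target within -1 to 1 (shut at 1, half-way at 0, fully open at -1). A call has 1 to 10 rows; each row shifts and turns the commanded pose from where the row before left it, along the tool's axes as they then stand; what a row does not reach is not made up. A row lasts 1/10 s, in which the tool goes at most 50 mm and 8.59 degrees, less where a joint would pass 70% of its speed; a pose out of reach is approached as far as the arm can. A call with a gripper value outside its range is refused whole. The fingers move at their own pace and stop on an object; "squeeze" is the grip in N (left out, the last holds). Time passes only in rows, so rows that do not move let the fingers close. It gives the time, the measured TCP pose, the force and the opening at its end, in the units of the state.
- robot.observe(): the state, without advancing time (a new reading comes with each control period).
- read_camera(name): name is "scene" or "top" or "wrist"; returns a dict with "img" (400x640x3 uint8, red, green, blue), "fx", "fy", "cx", "cy" (pixels), "world_from_camera" (4x4, takes a point from camera to world coordinates). Camera axes: x right, y down, z forward; pixel columns grow to the right and rows downward; lengths in m; the calibration is good to about 2 mm. A picture is of the moment at which its call begins. There is no depth.
- robot.hand_in(): hands the job in, once; it reports no verdict.
Trained networks look in a picture, given as the dict that the camera call returned (one of the last four; its "shot" number tells which), for a name from the list of things; names that differ only in an ending like _2 or _b are one class to them, and where a whole thing is asked for, a point or a joint stands for the part that bears it (a point fixed in the world has none). Each returns a list of dicts, best first, with "score" (0 to 1); they miss things now and then, are a little off and sometimes report something else, mostly with a low value. They report only what shows in the picture. A call takes as long as a camera call. They do not tell look-alikes from the thing itself.
- nets.regions_of(picture, name): "region" (400x640 bool, what is visible of it) and "pixel" ([column, row] in pixels, amid what is visible of it).
- nets.tip_of(picture, name): "pixel" ([column, row] in pixels: a listed point, or the origin of a listed thing).
The state is a dict: "time": time; "qpos": joint angles; "qvel": joint speeds; "joint_efforts": joint torques, N m; "tool_pos": TCP position; "tool_rot": TCP orientation; "contact_force": force on the tool from outside, world axes, zero at the start; "torque": the same for the moment, N m; "opening": finger opening in m.
Only numpy, scipy, OpenCV 4.12 (cv2) and the standard library are available. Lean on these libraries where they do the work, as an engineer would, in place of code of your own. Each camera call takes 0.05 s, during which the arm holds its last target. There are 200 camera calls.

## Task

Put the four loose grey conduit fittings on the bench back into stock: each goes into the empty front compartment of the drawer whose rear compartment holds the same fitting in the same size. Leave each one lying flat on the drawer floor, the saddle on its feet, and do not push or knock over the tin of cement that stands among them.

Things in the scene. Friction and masses are not known exactly. Their poses are not given: they have to be found in the camera images.
- tee_large_mid (a point): LARGE tee, grey PVC, lying flat, turned any way: three round sockets of 38 mm outside diameter with dark bores, straight run 98 mm long, branch end 49 mm from the run's axis; 70 g. Point: where the axes cross, 19 mm above what it lies on. y along the run, x along the branch, z up. Grip across the branch (38 mm, along y) 36 mm out along x.
- tee_small_mid (a point): SMALL tee, grey PVC, lying flat, same shape: sockets of 25 mm outside diameter, run 72 mm long, branch end 36 mm from the run's axis; 30 g. Point: where the axes cross, 12.5 mm above what it lies on. y along the run, x along the branch, z up. Grip across the branch (25 mm, along y) 28 mm out along x.
- elbow_mid (a point): 90 degree elbow, grey PVC, lying flat: two round sockets of 31 mm outside diameter at right angles, each ending 50 mm from the corner; 40 g. Point: the corner where the axes meet, 15.5 mm above what it lies on. One leg along x, the other along y, z up. Grip either leg across (31 mm) 34 mm out from the corner.
- saddle_mid (a point): Strap saddle, grey PVC, standing on its two flat screw feet: arched strap 22 mm wide, 4 mm thick, 78 mm long over the feet, 34 mm high, arch 39 mm across; 20 g. Point: its centre, under the arch, 17 mm above what it stands on. y along its length through both feet, x across the strap, z up. Grip across the strap (22 mm, along x) at its centre.
- front_tee_large (a point): Open pale grey drawer with ONE LARGE TEE in its rear part. Fixed; outside 122 mm wide (y), 193 mm long (x), walls 40 mm high, 3 mm thick. Point: centre of the empty front compartment's floor, 3 mm above the bench; that compartment is 100 mm (x) by 116 mm (y) inside. x points to the rear compartment, y to the drawer's left, z up.
- front_tee_small (a point): Drawer with TWO SMALL TEES in its rear part. Else the same drawer as front_tee_large; the point is likewise the centre of the empty front compartment's floor, x to the rear compartment, z up. The drawers' fronts (yellow blank label, pull sticking out 12 mm) roughly face the robot.
- front_elbow (a point): Drawer with TWO ELBOWS in its rear part. Else the same drawer as front_tee_large; the point is likewise the centre of the empty front compartment's floor, x to the rear compartment, z up. Rear compartments are 84 mm by 116 mm, behind a cross wall 34 mm high and 3 mm thick.
- front_saddle (a point): Drawer with THREE SADDLES side by side in its rear part. Else the same drawer as front_tee_large; the point is likewise the centre of the empty front compartment's floor, x to the rear compartment, z up. The stock in the rear compartments is fixed.
- tin_mid (a point): Tin of solvent cement standing among the fittings, to be left alone: 60 mm across, 72 mm high, steel with a blue band and black cap. Point: its centre, 36 mm above the bench; z up. Nothing else loose near the fittings and drawers is taller than 45 mm.
There are look-alikes about, which are no part of the job. Leave any green or red look-alike of the part that bears elbow_mid alone.

How it is judged:
By the outcome, as a careful person would: the job done as asked, in the order asked, and still so for the second after the job is handed in, with the robot touching nothing.
It also fails if it takes over 96 s, if anything falls off the work surface, if the arm or the gripper's body presses on something with over 40 N, if the wrist force passes 120 N, or if a joint passes its speed limit or range.

## Working session

There is one attempt and no reset: what is moved stays moved. The work goes in short steps, Python scripts to look and compute and a tool call to move; the robot and the scene stay as the last step left them, time stands still between calls to the robot, and variables do not carry over. Pictures are saved under pics/ and viewed, about 12 in all and at most 16, crops included, and the job is handed in when it is done.

Besides the shell and the picture viewer there is one more tool, called after "Call:" by a JSON object that holds its "api" and its "payload", one argument or row to a line. carry_out: Moves the arm, as the interface text tells. Its arguments: {"type":"object","properties":{"translation":{"type":"array","items":{"type":"array","items":{"type":"number"}}},"turn":{"type":"array","items":{"type":"array","items":{"type":"number"}}},"gripper":{"type":"array","items":{"type":"number"}},"squeeze":{"type":"number"}},"required":["translation","turn","gripper"]}

```bash
mkdir -p pics; cat > h.py <<'E'
import numpy as np, cv2
from cell import robot, read_camera, nets
N=['tee_large_mid','tee_small_mid','elbow_mid','saddle_mid','front_tee_large','front_tee_small','front_elbow','front_saddle','tin_mid']
H=dict(zip(N,[.019,.0125,.0155,.017,.003,.003,.003,.003,.036]))
def save(p,n): cv2.imwrite('pics/'+n,p['img'][:,:,::-1])
def toworld(p,px,z):
    T=np.array(p['world_from_camera']); d=T[:3,:3]@np.array([(px[0]-p['cx'])/p['fx'],(px[1]-p['cy'])/p['fy'],1.])
    return T[:3,3]+d*(z-T[2,3])/d[2]
def topix(p,w):
    T=np.linalg.inv(np.array(p['world_from_camera'])); c=T[:3,:3]@np.array(w)+T[:3,3]
    return np.array([p['fx']*c[0]/c[2]+p['cx'],p['fy']*c[1]/c[2]+p['cy']])
E
python3 - <<'E'
from h import *
s=robot.observe(); print(s)
for c in ['top','scene']:
    p=read_camera(c); save(p,c+'0.png'); print(c,p['fx'],np.round(p['world_from_camera'],3).tolist())
    for n in N:
        for r in nets.tip_of(p,n)[:4]:
            print(c,n,round(r['score'],2),np.round(r['pixel']),np.round(toworld(p,r['pixel'],H[n]),3))
E
```

```text
{'time': 0.0, 'qpos': array([ 9.60000583e-01,  3.42760832e-01,  1.52506166e+00, -1.88332007e-05,
        1.27540530e+00, -1.46034832e-01]), 'qvel': array([ 0.00196775,  0.00116782,  0.00110553, -0.00034949,  0.0002997 ,
       -0.00031692]), 'joint_efforts': array([ 5.19880396e-04, -4.31249607e+01, -2.44216543e+01,  7.18782982e-02,
        5.59766893e-02, -1.18896996e-04]), 'tool_pos': array([0.23506138, 0.46895467, 0.22600962]), 'tool_rot': array([-3.14137253e+00,  1.62034617e-03,  1.10604109e+00]), 'contact_force': array([-0.24867187,  0.04172982, -0.77443141]), 'torque': array([ 0.00043826, -0.02999951, -0.04232417]), 'opening': 0.09214740257957625}
top 512.7638275786423 [[-0.02, -0.995, 0.095, 0.322], [-1.0, 0.02, 0.003, 0.041], [-0.005, -0.095, -0.995, 1.284], [0.0, 0.0, 0.0, 1.0]]
top tee_large_mid 0.76 [283. 220.] [0.401 0.134 0.019]
top tee_large_mid 0.52 [215. 158.] [0.561 0.301 0.019]
top tee_small_mid 0.88 [333. 201.] [0.447 0.01  0.012]
top tee_small_mid 0.65 [220. 158.] [0.563 0.292 0.012]
top elbow_mid 0.74 [180. 293.] [0.228 0.389 0.016]
top elbow_mid 0.68 [216. 231.] 
[... 621 characters left out ...]
1. 213.] [0.413 0.148 0.019]
scene tee_small_mid 0.5 [324. 216.] [0.458 0.005 0.012]
scene elbow_mid 0.84 [416. 210.] [0.364 0.286 0.016]
scene elbow_mid 0.72 [408. 172.] [0.222 0.238 0.016]
scene elbow_mid 0.63 [281. 254.] [ 0.62  -0.088  0.016]
scene elbow_mid 0.61 [454. 187.] [0.246 0.395 0.015]
scene saddle_mid 0.65 [272. 196.] [ 0.427 -0.177  0.017]
scene front_tee_large 0.7 [277. 254.] [ 0.617 -0.104  0.003]
scene front_tee_small 0.92 [221. 223.] [ 0.558 -0.306  0.003]
scene front_elbow 0.93 [341. 276.] [0.641 0.102 0.003]
scene front_saddle 0.68 [414. 274.] [0.582 0.313 0.003]
scene front_saddle 0.42 [374. 211.] [0.395 0.155 0.003]
scene tin_mid 0.89 [238. 174.] [ 0.385 -0.303  0.036]
```

```bash
python3 - <<'E'
import cv2
a=cv2.imread('pics/top0.png')
cv2.imwrite('pics/topc.png',cv2.resize(a[90:320,150:490],(800,541),interpolation=cv2.INTER_CUBIC))
a=cv2.imread('pics/scene0.png')
cv2.imwrite('pics/scenec.png',cv2.resize(a[130:350,190:490],(800,587),interpolation=cv2.INTER_CUBIC))
E
```

```text
(no output)
```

View pics/topc.png

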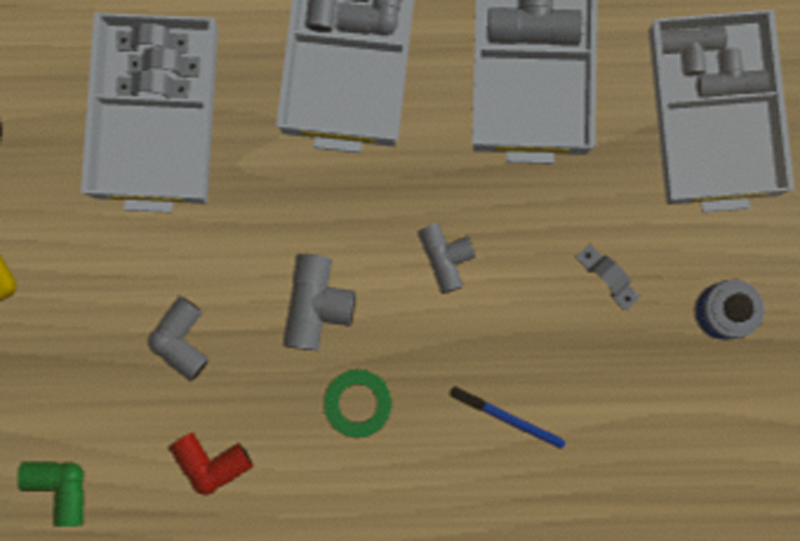

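View pics/scenec.png

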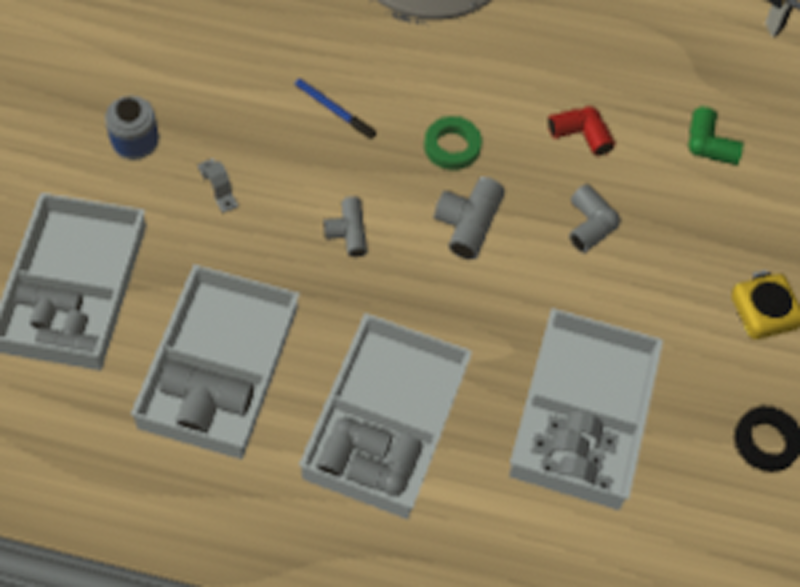

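Drawers left to right in the top crop are saddle (150,150), elbows (345,80), large tee (535,90) and small tees (725,110). The elbow candidates are grey (175,340), red (210,465) and green (60,490). Only the grey one is listed as stock, so I take that one. Next I fit poses by silhouette.

```bash
cat > fit.py <<'E'
from h import *
from scipy.optimize import minimize
def cyl(a,b,r,n=24):
    a,b=np.array(a,float),np.array(b,float); d=(b-a)/np.linalg.norm(b-a); s=np.cross(d,[0,0,1]); t=np.linspace(0,2*np.pi,n)
    c=r*(np.cos(t)[:,None]*s+np.sin(t)[:,None]*np.array([0,0,1])); return np.vstack([a+c,b+c])
def box(x0,x1,y0,y1,z0,z1): return np.array([[x,y,z] for x in(x0,x1) for y in(y0,y1) for z in(z0,z1)],float)
def tee(r,L,b): return [cyl([0,-L/2,r],[0,L/2,r],r),cyl([0,0,r],[b,0,r],r)]
ar=[]
ths=np.linspace(0,np.pi,9); P=[(19.5*np.cos(t),14.5+19.5*np.sin(t)) for t in ths]; P=[(19.5,0)]+P+[(-19.5,0)]
for (y0,z0),(y1,z1) in zip(P,P[1:]): ar.append(np.array([[x,y*k,z*(k if z>14 else 1)] for x in(-11,11) for y,z in((y0,z0),(y1,z1)) for k in(1,.8)],float))
r=15.5
M={'tee_large_mid':tee(19,98,49),'tee_small_mid':tee(12.5,72,36),
 'elbow_mid':[cyl([0,0,r],[50,0,r],r),cyl([0,0,r],[0,50,r],r),np.array([[r*np.cos(t),r*np.sin(t),r] for t in np.linspace(0,6.3,30)])],
 'saddle_mid':[box(-11,11,-39,-17,0,4),box(-11,11,17,39,0,4)]+ar,
 'drawer':[box(-53,140,-61,61,0,40)]}
def render(p,name,q,S=4):
    x,y,a=q; R=np.array([[np.cos(a),-np.sin(a),0],[np.sin(a),np.cos(a),0],[0,0,1]])
    T=np.linalg.inv(np.array(p['world_from_camera'])); m=np.zeros((400*S,640*S),np.uint8)
    for h in M[name]:
        w=(h/1000)@R.T+[x,y,0]; c=w@T[:3,:3].T+T[:3,3]
        u=np.c_[p['fx']*c[:,0]/c[:,2]+p['cx'],p['fy']*c[:,1]/c[:,2]+p['cy']]
        hu=cv2.convexHull(((u+.5)*S-.5).astype(np.float32)); cv2.fillConvexPoly(m,np.round(hu*16).astype(np.int32),1,shift=4)
    return cv2.resize(m.astype(np.float32),(640,400),interpolation=cv2.INTER_AREA)
def fit(p,name,mask,q0,yaws):
    mask=mask.astype(np.float32)
    def cost(q):
        r=render(p,name,q,2); return 1-np.minimum(r,mask).sum()/np.maximum(r,mask).sum()
    c=min(([q0[0],q0[1],a] for a in yaws),key=cost); 
    s=np.array([c]+[np.add(c,d) for d in([.012,0,0],[0,.012,0],[0,0,.3])])
    o=minimize(cost,c,method='Nelder-Mead',options=dict(initial_simplex=s,xatol=2e-4,fatol=1e-4,maxiter=150)); return o.x,1-o.fun
E
python3 - <<'E'
from fit import *
p=read_camera('top'); hsv=cv2.cvtColor(p['img'],cv2.COLOR_RGB2HSV); g=(hsv[:,:,1]<60).astype(np.uint8)
n,lab=cv2.connectedComponents(g)
Y=np.arange(0,6.28,.35)
for nm,q in [('tee_large_mid',(.401,.134)),('tee_small_mid',(.447,.01)),('elbow_mid',(.378,.299)),('saddle_mid',(.422,-.178))]:
    px=topix(p,[*q,.015]); best=[r for r in nets.regions_of(p,nm) if np.hypot(*(r['pixel']-px))<15]
    if best: print(nm,'net',np.round(fit(p,nm,best[0]['region'],q,Y),4) if 0 else [np.round(v,4) for v in fit(p,nm,best[0]['region'],q,Y)])
    x,y=px.astype(int); l=lab[y-6:y+7,x-6:x+7]; l=np.bincount(l[l>0]).argmax(); print(nm,'col',[np.round(v,4) for v in fit(p,nm,lab==l,q,Y)],(lab==l).sum())
for nm,q in [('saddle',(.575,.3)),('elbow',(.635,.105)),('tee_large',(.62,-.1)),('tee_small',(.562,-.3))]:
    x,y=topix(p,[*q,.003]).astype(int); l=lab[y-6:y+7,x-6:x+7]; l=np.bincount(l[l>0]).argmax()
    m=cv2.morphologyEx((lab==l).astype(np.uint8),cv2.MORPH_CLOSE,np.ones((25,25))); print('drawer',nm,[np.round(v,4) for v in fit(p,'drawer',m,q,[-.1,0,.1])],m.sum())
E
```

```text
tee_large_mid net [array([0.4067, 0.1414, 4.5697]), np.float64(0.8769)]
tee_large_mid col [array([0.4072, 0.1405, 4.5385]), np.float64(0.9015)] 760
tee_small_mid net [array([4.5040e-01, 1.0000e-04, 5.0687e+00]), np.float64(0.9027)]
tee_small_mid col [array([ 4.5150e-01, -3.0000e-04,  5.0697e+00]), np.float64(0.8674)] 358
elbow_mid net [array([0.3688, 0.2955, 4.0578]), np.float64(0.9472)]
elbow_mid col [array([0.3698, 0.2937, 4.0146]), np.float64(0.8743)] 465
saddle_mid net [array([ 0.4284, -0.1767,  5.3989]), np.float64(0.9028)]
saddle_mid col [array([ 0.4283, -0.1788,  5.4225]), np.float64(0.9017)] 281
drawer saddle [array([ 0.5742,  0.309 , -0.0733]), np.float64(0.9592)] 4210
drawer elbow [array([ 0.6357,  0.1001, -0.1435]), np.float64(0.9433)] 4078
drawer tee_large [array([ 0.6179, -0.1031, -0.0352]), np.float64(0.9501)] 4091
drawer tee_small [array([ 0.5626, -0.3042,  0.067 ]), np.float64(0.9706)] 4250
```

```bash
cat >> h.py <<'E'
from scipy.spatial.transform import Rotation as Rn
def plan(x,y,z,yaw):
    s=robot.observe(); R=Rn.from_euler('xyz',s['tool_rot']); d=R.inv().apply(np.array([x,y,z])-s['tool_pos'])
    Rt=Rn.from_euler('xyz',[np.pi,0,yaw]); v=(R.inv()*Rt).as_rotvec()
    print('t',round(s['time'],2),'pos',np.round(s['tool_pos'],4),'yaw',round(s['tool_rot'][2],3),'| shift',np.round(d,4),'|',round(np.linalg.norm(d),3),'turn',np.round(v,3))
E
python3 - <<'E'
from h import *
p=read_camera('wrist'); print(p['fx'],np.round(p['world_from_camera'],3)); plan(.36,.25,.2,.92)
E
```

```text
357.5590527867306 [[ 0.448  0.854  0.265  0.163]
 [ 0.894 -0.428 -0.134  0.505]
 [-0.001  0.297 -0.955  0.385]
 [ 0.     0.     0.     1.   ]]
t 1.3 pos [0.2353 0.4694 0.2267] yaw 1.106 | shift [-0.1402  0.2098  0.0267] | 0.254 turn [-0.    -0.     0.186]
```

Call:
{"api": "carry_out", "payload": {
  "translation": [
    [-0.02, 0.03, 0.004],
    [-0.02, 0.03, 0.004],
    [-0.02, 0.03, 0.004],
    [-0.02, 0.03, 0.004],
    [-0.02, 0.03, 0.004],
    [-0.02, 0.03, 0.004],
    [-0.02, 0.03, 0.003],
    [0, 0, 0],
    [0, 0, 0],
    [0, 0, 0]
  ],
  "turn": [
    [0, 0, 0],
    [0, 0, 0],
    [0, 0, 0],
    [0, 0, 0],
    [0, 0, 0],
    [0, 0, 0],
    [0, 0, 0],
    [0, 0, 0.1],
    [0, 0, 0.086],
    [0, 0, 0]
  ],
  "gripper": [-0.3, -0.3, -0.3, -0.3, -0.3, -0.3, -0.3, -0.3, -0.3, -0.3],
  "squeeze": 20
}}

```text
time: 2.3
tool_pos: [0.3605, 0.2498, 0.1998]
tool_rot: [3.142, -0.0, 0.918]
contact_force: [-0.5, -0.2, 0.1]
opening: 0.0595
```

```bash
cat > look.py <<'E'
from fit import *
import sys
# look.py name x y yaw : wrist refit
def look(nm,q,png):
    p=read_camera('wrist'); save(p,png); px=topix(p,[q[0],q[1],H[nm]]); rs=nets.regions_of(p,nm)
    for r in rs[:4]: print(round(r['score'],2),np.round(r['pixel']),r['region'].sum(),end=' ; ')
    print('exp',np.round(px))
    rs=[r for r in rs if np.hypot(*(r['pixel']-px))<70]
    if not rs: return None
    f,i=fit(p,nm,rs[0]['region'],q,[q[2]]); print(nm,np.round(f,4),'iou',round(i,3)); 
    e=p['img'].copy(); k=(render(p,nm,f)>.5).astype(np.uint8); c,_=cv2.findContours(k,0,2); cv2.drawContours(e,c,-1,(255,0,0),1); cv2.imwrite('pics/'+png,e[:,:,::-1]); return f
if __name__=='__main__':
    nm=sys.argv[1]; f=look(nm,[float(v) for v in sys.argv[2:5]],sys.argv[5]); o=[float(v) for v in sys.argv[6:8]] # grip offset along yaw o1, jaw yaw offset
    if f is not None:
        a=f[2]+float(sys.argv[8]); print('grip'); plan(f[0]+o[0]*np.cos(a),f[1]+o[0]*np.sin(a),float(sys.argv[9]),f[2]+o[1])
E
python3 look.py elbow_mid .369 .295 4.05 e1.png .034 -3.1416 1.5708 .006
```

```text
0.85 [225.  71.] 4008 ; 0.69 [345. 161.] 3159 ; exp [358. 153.]
elbow_mid [0.3663 0.2925 4.0613] iou 0.93
grip
t 2.4 pos [0.3603 0.2501 0.1998] yaw 0.922 | shift [0.0373 0.0132 0.1938] | 0.198 turn [ 0.    -0.     0.003]
```

View image.

View pics/e1.png

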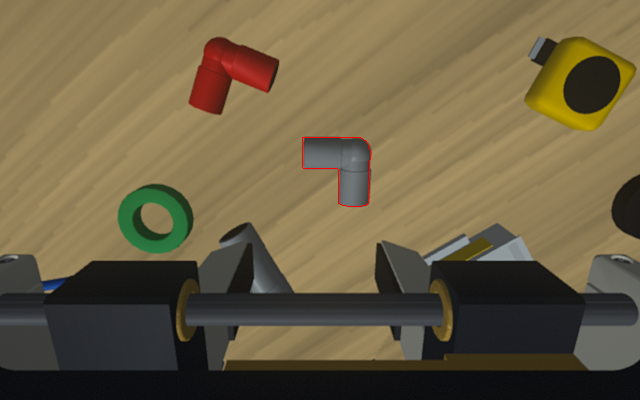

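The red contour fits the grey elbow at (345,160), and the red elbow at (225,75) is the look-alike. I descend on the leg pointing at the gripper.

Call:
{"api": "carry_out", "payload": {
  "translation": [
    [0.037, 0.013, 0],
    [0, 0, 0.04],
    [0, 0, 0.04],
    [0, 0, 0.04],
    [0, 0, 0.03],
    [0, 0, 0.025],
    [0, 0, 0.02],
    [0, 0, 0],
    [0, 0, 0]
  ],
  "turn": [
    [0, 0, 0],
    [0, 0, 0],
    [0, 0, 0],
    [0, 0, 0],
    [0, 0, 0],
    [0, 0, 0],
    [0, 0, 0],
    [0, 0, 0],
    [0, 0, 0]
  ],
  "gripper": [-0.3, -0.3, -0.3, -0.3, -0.3, -0.3, -0.3, -0.3, -0.3]
}}

```text
time: 3.3
tool_pos: [0.3931, 0.2719, 0.005]
tool_rot: [-3.141, 0.0, 0.922]
contact_force: [-0.2, 0.8, 0.9]
opening: 0.0597
```

Call:
{"api": "carry_out", "payload": {
  "translation": [
    [0, 0, 0],
    [0, 0, 0],
    [0, 0, 0],
    [0, 0, 0],
    [0, 0, 0],
    [0, 0, 0],
    [0, 0, -0.02],
    [0, 0, -0.04],
    [0, 0, -0.04],
    [0, 0, -0.04]
  ],
  "turn": [
    [0, 0, 0],
    [0, 0, 0],
    [0, 0, 0],
    [0, 0, 0],
    [0, 0, 0],
    [0, 0, 0],
    [0, 0, 0],
    [0, 0, 0],
    [0, 0, 0],
    [0, 0, 0]
  ],
  "gripper": [1, 1, 1, 1, 1, 1, 1, 1, 1, 1],
  "squeeze": 20
}}

```text
time: 4.3
tool_pos: [0.3925, 0.2713, 0.1459]
tool_rot: [-3.141, 0.001, 0.92]
contact_force: [0.4, 0.9, -1.0]
opening: 0.0304
```

```bash
cat >> h.py <<'E'
D=dict(saddle=(.5742,.309,-.0733),elbow=(.6357,.1001,-.1435),tl=(.6179,-.1031,-.0352),ts=(.5626,-.3042,.067))
def dp(n,dx,dy):
    x,y,a=D[n]; return x+dx*np.cos(a)-dy*np.sin(a),y+dx*np.sin(a)+dy*np.cos(a)
E
python3 - <<'E'
from h import *
print(robot.observe()['opening']); x,y=dp('elbow',.017,.005); print(x,y); plan(x,y,.14,-.1435+np.pi/2)
E
```

```text
0.03036746516360872
0.6532403060753815 0.1026174715056846
t 4.3 pos [0.3925 0.2713 0.1459] yaw 0.92 | shift [0.0238 0.3096 0.0057] | 0.311 turn [-0.001  0.001 -0.507]
```

Call:
{"api": "carry_out", "payload": {
  "translation": [
    [0.003, 0.039, 0],
    [0.003, 0.039, 0],
    [0.003, 0.039, 0],
    [0.003, 0.039, 0],
    [0.003, 0.039, 0],
    [0.003, 0.039, 0],
    [0.003, 0.039, 0],
    [0.003, 0.037, 0],
    [0, 0, 0],
    [0, 0, 0]
  ],
  "turn": [
    [0, 0, -0.063],
    [0, 0, -0.063],
    [0, 0, -0.063],
    [0, 0, -0.063],
    [0, 0, -0.063],
    [0, 0, -0.063],
    [0, 0, -0.063],
    [0, 0, -0.066],
    [0, 0, 0],
    [0, 0, 0]
  ],
  "gripper": [1, 1, 1, 1, 1, 1, 1, 1, 1, 1]
}}

```text
time: 5.3
tool_pos: [0.6812, 0.1644, 0.1431]
tool_rot: [-3.139, 0.001, 1.426]
contact_force: [-1.4, 0.3, -0.3]
opening: 0.0302
```

```bash
cat > chk.py <<'E'
from h import *
import sys
n,dx,dy,yo,png=sys.argv[1],*map(float,sys.argv[2:5]),sys.argv[5]
p=read_camera('wrist'); e=p['img'].copy(); x0,y0,a=D[n]
for col,(x1,x2,y1,y2,z) in {(255,0,0):(-50,50,-58,58,3),(0,255,0):(-53,140,-61,61,43)}.items():
    pts=np.array([topix(p,[*dp(n,x/1e3,y/1e3),z/1e3]) for x,y in((x1,y1),(x2,y1),(x2,y2),(x1,y2))]); cv2.polylines(e,[np.round(pts).astype(int)],True,col,1)
cv2.imwrite('pics/'+png,e[:,:,::-1])
f=dict(tl='front_tee_large',ts='front_tee_small',elbow='front_elbow',saddle='front_saddle')[n]
for r in nets.tip_of(p,f)[:2]: print(f,round(r['score'],2),np.round(toworld(p,r['pixel'],.003),4),D[n])
plan(*dp(n,dx,dy),.01,a+yo)
E
python3 chk.py elbow .017 .005 1.5708 d1.png
```

```text
front_elbow 0.85 [0.6353 0.0988 0.003 ] (0.6357, 0.1001, -0.1435)
t 5.4 pos [0.6805 0.1651 0.1443] yaw 1.427 | shift [-0.0657 -0.0177  0.1343] | 0.151 turn [-0.002  0.    -0.   ]
```

View pics/d1.png

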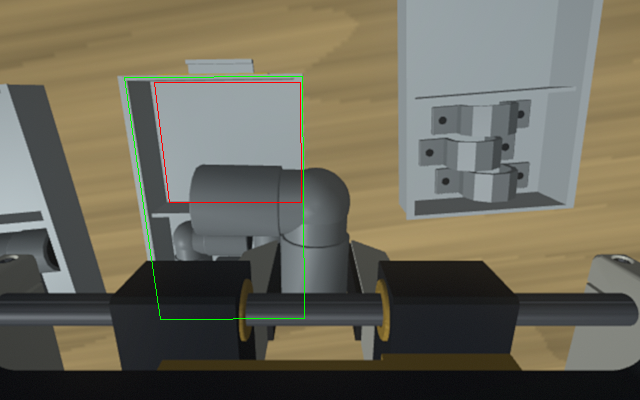

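Call:
{"api": "carry_out", "payload": {
  "translation": [
    [-0.033, -0.009, 0],
    [-0.033, -0.009, 0],
    [0, 0, 0],
    [0, 0, 0.03],
    [0, 0, 0.03],
    [0, 0, 0.025],
    [0, 0, 0.02],
    [0, 0, 0.017],
    [0, 0, 0.011],
    [0, 0, 0]
  ],
  "turn": [
    [0, 0, 0],
    [0, 0, 0],
    [0, 0, 0],
    [0, 0, 0],
    [0, 0, 0],
    [0, 0, 0],
    [0, 0, 0],
    [0, 0, 0],
    [0, 0, 0],
    [0, 0, 0]
  ],
  "gripper": [1, 1, 1, 1, 1, 1, 1, 1, 1, 1]
}}

```text
time: 6.4
tool_pos: [0.6531, 0.1028, 0.0106]
tool_rot: [-3.139, 0.0, 1.428]
contact_force: [-0.1, -0.4, 0.2]
opening: 0.0304
```

```bash
python3 -c "
from h import *
s=robot.observe();print(s['contact_force'],s['opening']);plan(*dp('elbow',.017,.005),.008,-.1435+np.pi/2)"
```

```text
[-0.14966852 -0.42301996  0.21667486] 0.030353850237190533
t 6.4 pos [0.6531 0.1028 0.0106] yaw 1.428 | shift [-0.0002  0.0002  0.0026] | 0.003 turn [-0.003  0.     0.   ]
```

Call:
{"api": "carry_out", "payload": {
  "translation": [
    [0, 0, 0.0025],
    [0, 0, 0],
    [0, 0, 0],
    [0, 0, 0],
    [0, 0, 0],
    [0, 0, -0.02],
    [0, 0, -0.04],
    [0, 0, -0.045],
    [0, 0, -0.045],
    [0, 0, 0]
  ],
  "turn": [
    [0, 0, 0],
    [0, 0, 0],
    [0, 0, 0],
    [0, 0, 0],
    [0, 0, 0],
    [0, 0, 0],
    [0, 0, 0],
    [0, 0, 0],
    [0, 0, 0],
    [0, 0, 0]
  ],
  "gripper": [1, 1, 0.1, 0.1, 0.1, 0.1, 0.1, 0.1, 0.1, 0.1]
}}

```text
time: 7.4
tool_pos: [0.658, 0.1023, 0.1674]
tool_rot: [3.128, -0.003, 1.427]
contact_force: [0.2, -0.0, 0.9]
opening: 0.0413
```

```bash
python3 - <<'E'
from h import *
plan(.42,.1,.2,1.43); plan(.42,.1,.2,-.16)
E
```

```text
t 7.4 pos [0.658  0.1023 0.1674] yaw 1.427 | shift [-0.0362 -0.2347 -0.0359] | 0.24 turn [ 0.014 -0.003 -0.003]
t 7.4 pos [0.658  0.1023 0.1674] yaw 1.427 | shift [-0.0362 -0.2347 -0.0359] | 0.24 turn [ 0.009 -0.013  1.587]
```

Call:
{"api": "carry_out", "payload": {
  "translation": [
    [-0.006, -0.039, -0.006],
    [-0.006, -0.039, -0.006],
    [-0.006, -0.039, -0.006],
    [-0.006, -0.039, -0.006],
    [-0.006, -0.039, -0.006],
    [-0.006, -0.039, -0.006],
    [0, 0, 0],
    [0, 0, 0],
    [0, 0, 0],
    [0, 0, 0]
  ],
  "turn": [
    [0, 0, 0],
    [0, 0, 0],
    [0, 0, 0],
    [0, 0, 0],
    [0, 0, 0],
    [0, 0, 0],
    [0, 0, 0.14],
    [0, 0, 0.14],
    [0, 0, 0.14],
    [0, 0, 0.14]
  ],
  "gripper": [-0.3, -0.3, -0.3, -0.3, -0.3, -0.3, -0.3, -0.3, -0.3, -0.3]
}}

```text
time: 8.4
tool_pos: [0.4174, 0.1, 0.1953]
tool_rot: [3.141, -0.0, 0.861]
contact_force: [-0.6, -0.0, 0.6]
opening: 0.0596
```

Call:
{"api": "carry_out", "payload": {
  "translation": [
    [0, 0, 0],
    [0, 0, 0],
    [0, 0, 0],
    [0, 0, 0],
    [0, 0, 0],
    [0, 0, 0],
    [0, 0, 0],
    [0, 0, 0],
    [0, 0, 0]
  ],
  "turn": [
    [0, 0, 0.14],
    [0, 0, 0.14],
    [0, 0, 0.14],
    [0, 0, 0.14],
    [0, 0, 0.14],
    [0, 0, 0.14],
    [0, 0, 0.14],
    [0, 0, 0.05],
    [0, 0, 0]
  ],
  "gripper": [-0.3, -0.3, -0.3, -0.3, -0.3, -0.3, -0.3, -0.3, -0.3]
}}

```text
time: 9.3
tool_pos: [0.4175, 0.0999, 0.1952]
tool_rot: [-3.141, -0.0, -0.163]
contact_force: [0.2, -0.1, -0.5]
opening: 0.0596
```

```bash
python3 look.py tee_large_mid .407 .141 4.55 t1.png .036 -4.7124 0 .006
```

```text
0.9 [298. 142.] 5935 ; exp [296. 134.]
tee_large_mid [0.4059 0.1405 4.5478] iou 0.975
grip
t 9.4 pos [0.4175 0.1    0.1952] yaw -0.161 | shift [-0.0181 -0.0022  0.1892] | 0.19 turn [-0.    -0.     0.003]
```

View pics/t1.png

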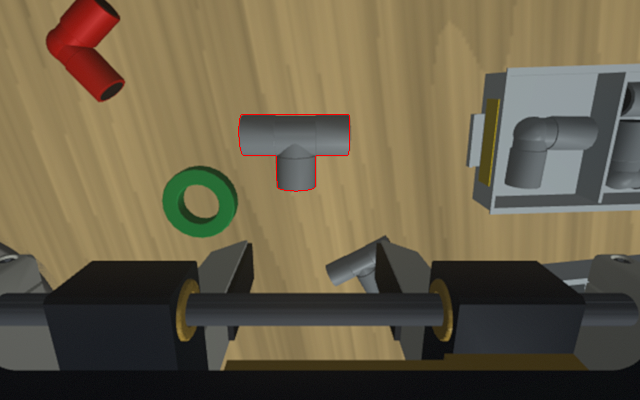

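The elbow lies flat in its front compartment at (550,150), and the large tee fits its contour at (298,140). I descend on its branch.

Call:
{"api": "carry_out", "payload": {
  "translation": [
    [-0.018, -0.002, 0],
    [0, 0, 0.04],
    [0, 0, 0.04],
    [0, 0, 0.04],
    [0, 0, 0.03],
    [0, 0, 0.025],
    [0, 0, 0.016],
    [0, 0, 0],
    [0, 0, 0]
  ],
  "turn": [
    [0, 0, 0],
    [0, 0, 0],
    [0, 0, 0],
    [0, 0, 0],
    [0, 0, 0],
    [0, 0, 0],
    [0, 0, 0],
    [0, 0, 0],
    [0, 0, 0]
  ],
  "gripper": [-0.3, -0.3, -0.3, -0.3, -0.3, -0.3, -0.3, -0.3, -0.3]
}}

```text
time: 10.3
tool_pos: [0.4003, 0.1049, 0.0044]
tool_rot: [-3.142, 0.0, -0.162]
contact_force: [-0.2, 0.1, 0.3]
opening: 0.0596
```

Call:
{"api": "carry_out", "payload": {
  "translation": [
    [0, 0, 0],
    [0, 0, 0],
    [0, 0, 0],
    [0, 0, 0],
    [0, 0, 0],
    [0, 0, 0],
    [0, 0, -0.02],
    [0, 0, -0.04],
    [0, 0, -0.04],
    [0, 0, -0.04]
  ],
  "turn": [
    [0, 0, 0],
    [0, 0, 0],
    [0, 0, 0],
    [0, 0, 0],
    [0, 0, 0],
    [0, 0, 0],
    [0, 0, 0],
    [0, 0, 0],
    [0, 0, 0],
    [0, 0, 0]
  ],
  "gripper": [1, 1, 1, 1, 1, 1, 1, 1, 1, 1],
  "squeeze": 25
}}

```text
time: 11.3
tool_pos: [0.3996, 0.1048, 0.1457]
tool_rot: [3.142, 0.001, -0.163]
contact_force: [0.9, -0.8, -0.9]
opening: 0.0369
```

```bash
python3 - <<'E'
from h import *
x,y=dp('tl',-.021,0); print(x,y); plan(x,y,.145,-.0352-np.pi/2)
E
```

```text
0.5969130085767379 -0.10236095264027131
t 11.3 pos [0.3996 0.1048 0.1457] yaw -0.163 | shift [0.2283 0.1724 0.0005] | 0.286 turn [1.000e-03 1.000e-03 1.443e+00]
```

Call:
{"api": "carry_out", "payload": {
  "translation": [
    [0.0325, 0.0245, 0],
    [0.0325, 0.0245, 0],
    [0.0325, 0.0245, 0],
    [0.0325, 0.0245, 0],
    [0.0325, 0.0245, 0],
    [0.0325, 0.0245, 0],
    [0.033, 0.025, 0],
    [0, 0, 0],
    [0, 0, 0],
    [0, 0, 0]
  ],
  "turn": [
    [0, 0, 0],
    [0, 0, 0],
    [0, 0, 0],
    [0, 0, 0],
    [0, 0, 0],
    [0, 0, 0],
    [0, 0, 0],
    [0, 0, 0.14],
    [0, 0, 0.14],
    [0, 0, 0.14]
  ],
  "gripper": [1, 1, 1, 1, 1, 1, 1, 1, 1, 1]
}}

```text
time: 12.3
tool_pos: [0.5969, -0.1021, 0.1434]
tool_rot: [3.141, 0.002, -0.589]
contact_force: [0.0, -0.3, -0.4]
opening: 0.0374
```

Call:
{"api": "carry_out", "payload": {
  "translation": [
    [0, 0, 0],
    [0, 0, 0],
    [0, 0, 0],
    [0, 0, 0],
    [0, 0, 0],
    [0, 0, 0],
    [0, 0, 0],
    [0, 0, 0],
    [0, 0, 0]
  ],
  "turn": [
    [0, 0, 0.14],
    [0, 0, 0.14],
    [0, 0, 0.14],
    [0, 0, 0.14],
    [0, 0, 0.14],
    [0, 0, 0.14],
    [0, 0, 0.14],
    [0, 0, 0.043],
    [0, 0, 0]
  ],
  "gripper": [1, 1, 1, 1, 1, 1, 1, 1, 1]
}}

```text
time: 13.2
tool_pos: [0.5969, -0.1017, 0.1438]
tool_rot: [3.141, 0.0, -1.606]
contact_force: [-0.2, 0.0, -0.5]
opening: 0.0373
```

```bash
python3 chk.py tl -.021 0 -1.5708 d2.png
```

```text
front_tee_large 0.98 [ 0.6165 -0.1007  0.003 ] (0.6179, -0.1031, -0.0352)
t 13.3 pos [ 0.597  -0.1018  0.144 ] yaw -1.605 | shift [0.0006 0.     0.134 ] | 0.134 turn [0.001 0.    0.001]
```

View pics/d2.png

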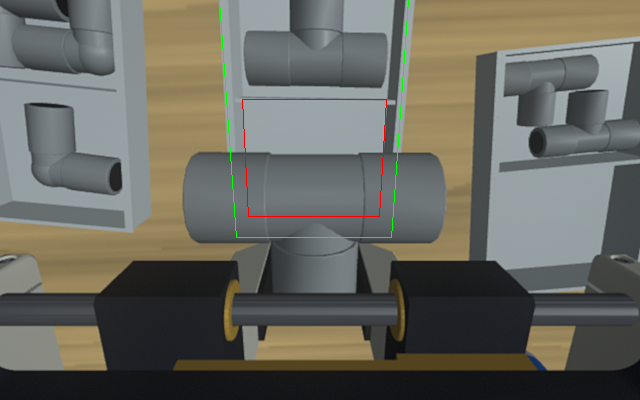

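Call:
{"api": "carry_out", "payload": {
  "translation": [
    [0, 0, 0.03],
    [0, 0, 0.03],
    [0, 0, 0.025],
    [0, 0, 0.02],
    [0, 0, 0.017],
    [0, 0, 0.01],
    [0, 0, 0.003],
    [0, 0, 0],
    [0, 0, 0]
  ],
  "turn": [
    [0, 0, 0],
    [0, 0, 0],
    [0, 0, 0],
    [0, 0, 0],
    [0, 0, 0],
    [0, 0, 0],
    [0, 0, 0],
    [0, 0, 0],
    [0, 0, 0]
  ],
  "gripper": [1, 1, 1, 1, 1, 1, 1, 1, 1]
}}

```text
time: 14.2
tool_pos: [0.5979, -0.102, 0.0102]
tool_rot: [-3.14, -0.0, -1.606]
contact_force: [-0.7, -0.0, -0.2]
opening: 0.0376
```

Call:
{"api": "carry_out", "payload": {
  "translation": [
    [0, 0, 0.0025],
    [0, 0, 0],
    [0, 0, 0],
    [0, 0, 0],
    [0, 0, 0],
    [0, 0, -0.02],
    [0, 0, -0.04],
    [0, 0, -0.045],
    [0, 0, -0.045],
    [0, 0, -0.03]
  ],
  "turn": [
    [0, 0, 0],
    [0, 0, 0],
    [0, 0, 0],
    [0, 0, 0],
    [0, 0, 0],
    [0, 0, 0],
    [0, 0, 0],
    [0, 0, 0],
    [0, 0, 0],
    [0, 0, 0]
  ],
  "gripper": [1, 1, -0.1, -0.1, -0.1, -0.1, -0.1, -0.1, -0.1, -0.1]
}}

```text
time: 15.2
tool_pos: [0.598, -0.102, 0.1903]
tool_rot: [-3.138, -0.001, -1.606]
contact_force: [1.5, 0.3, -0.2]
opening: 0.0502
```

```bash
python3 - <<'E'
from h import *
plan(.43,.05,.2,-2.785)
E
```

```text
t 15.2 pos [ 0.598  -0.102   0.1903] yaw -1.606 | shift [-0.146   0.1732 -0.0105] | 0.227 turn [-4.000e-03  1.000e-03  1.179e+00]
```

Call:
{"api": "carry_out", "payload": {
  "translation": [
    [-0.024, 0.029, -0.002],
    [-0.024, 0.029, -0.002],
    [-0.024, 0.029, -0.002],
    [-0.024, 0.029, -0.002],
    [-0.025, 0.029, -0.002],
    [-0.025, 0.028, 0],
    [0, 0, 0],
    [0, 0, 0],
    [0, 0, 0],
    [0, 0, 0]
  ],
  "turn": [
    [0, 0, 0],
    [0, 0, 0],
    [0, 0, 0],
    [0, 0, 0],
    [0, 0, 0],
    [0, 0, 0],
    [0, 0, 0.14],
    [0, 0, 0.14],
    [0, 0, 0.14],
    [0, 0, 0.14]
  ],
  "gripper": [-0.1, -0.1, -0.1, -0.1, -0.1, -0.1, -0.1, -0.1, -0.1, -0.1]
}}

```text
time: 16.2
tool_pos: [0.4293, 0.0503, 0.1968]
tool_rot: [-3.141, 0.0, -2.171]
contact_force: [0.1, 0.6, 0.2]
opening: 0.0511
```

Call:
{"api": "carry_out", "payload": {
  "translation": [
    [0, 0, 0],
    [0, 0, 0],
    [0, 0, 0],
    [0, 0, 0],
    [0, 0, 0],
    [0, 0, 0]
  ],
  "turn": [
    [0, 0, 0.14],
    [0, 0, 0.14],
    [0, 0, 0.14],
    [0, 0, 0.14],
    [0, 0, 0.059],
    [0, 0, 0]
  ],
  "gripper": [-0.1, -0.1, -0.1, -0.1, -0.1, -0.1]
}}

```text
time: 16.8
tool_pos: [0.4293, 0.0502, 0.1967]
tool_rot: [3.141, -0.0, -2.785]
contact_force: [-0.3, -0.3, -0.1]
opening: 0.0506
```

```bash
python3 look.py tee_small_mid .451 0 5.07 t2.png .028 -7.854 0 .004
```

```text
0.84 [314. 114.] 2853 ; exp [310. 118.]
tee_small_mid [ 4.504e-01 -1.000e-03  5.056e+00] iou 0.955
grip
t 16.9 pos [0.4294 0.0502 0.1967] yaw -2.783 | shift [-0.0013 -0.0833  0.1927] | 0.21 turn [0.    0.    0.015]
```

View pics/t2.png

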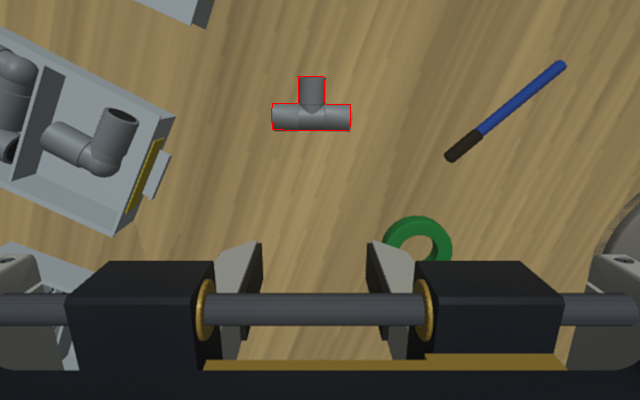

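The small tee fits its contour at (312,108), with the branch pointing up in the picture.

Call:
{"api": "carry_out", "payload": {
  "translation": [
    [-0.001, -0.042, 0],
    [0, -0.041, 0],
    [0, 0, 0.04],
    [0, 0, 0.04],
    [0, 0, 0.04],
    [0, 0, 0.03],
    [0, 0, 0.025],
    [0, 0, 0.018],
    [0, 0, 0],
    [0, 0, 0]
  ],
  "turn": [
    [0, 0, 0.015],
    [0, 0, 0],
    [0, 0, 0],
    [0, 0, 0],
    [0, 0, 0],
    [0, 0, 0],
    [0, 0, 0],
    [0, 0, 0],
    [0, 0, 0],
    [0, 0, 0]
  ],
  "gripper": [-0.1, -0.1, -0.1, -0.1, -0.1, -0.1, -0.1, -0.1, -0.1, -0.1]
}}

```text
time: 17.9
tool_pos: [0.4588, -0.0275, 0.0039]
tool_rot: [3.141, -0.0, -2.799]
contact_force: [-0.4, -0.8, 0.1]
opening: 0.0505
```

Call:
{"api": "carry_out", "payload": {
  "translation": [
    [0, 0, 0],
    [0, 0, 0],
    [0, 0, 0],
    [0, 0, 0],
    [0, 0, 0],
    [0, 0, 0],
    [0, 0, -0.02],
    [0, 0, -0.04],
    [0, 0, -0.04],
    [0, 0, -0.04]
  ],
  "turn": [
    [0, 0, 0],
    [0, 0, 0],
    [0, 0, 0],
    [0, 0, 0],
    [0, 0, 0],
    [0, 0, 0],
    [0, 0, 0],
    [0, 0, 0],
    [0, 0, 0],
    [0, 0, 0]
  ],
  "gripper": [1, 1, 1, 1, 1, 1, 1, 1, 1, 1],
  "squeeze": 20
}}

```text
time: 18.9
tool_pos: [0.4583, -0.0274, 0.145]
tool_rot: [3.141, -0.001, -2.8]
contact_force: [0.6, 0.0, -1.1]
opening: 0.0245
```

```bash
python3 - <<'E'
from h import *
x,y=dp('ts',.014,0); print(x,y); plan(x,y,.145,.067-np.pi/2)
E
```

```text
0.5765685887530618 -0.3032627016228356
t 18.9 pos [ 0.4583 -0.0274  0.145 ] yaw -2.8 | shift [-1.910e-02 -2.996e-01 -2.000e-04] | 0.3 turn [ 1.000e-03 -0.000e+00 -1.296e+00]
```

Call:
{"api": "carry_out", "payload": {
  "translation": [
    [-0.002, -0.037, 0],
    [-0.002, -0.037, 0],
    [-0.002, -0.037, 0],
    [-0.002, -0.037, 0],
    [-0.003, -0.038, 0],
    [-0.003, -0.038, 0],
    [-0.003, -0.038, 0],
    [-0.002, -0.038, 0],
    [0, 0, 0],
    [0, 0, 0]
  ],
  "turn": [
    [0, 0, 0],
    [0, 0, 0],
    [0, 0, 0],
    [0, 0, 0],
    [0, 0, 0],
    [0, 0, 0],
    [0, 0, 0],
    [0, 0, 0],
    [0, 0, -0.14],
    [0, 0, -0.14]
  ],
  "gripper": [1, 1, 1, 1, 1, 1, 1, 1, 1, 1]
}}

```text
time: 19.9
tool_pos: [0.5768, -0.3049, 0.1424]
tool_rot: [3.14, -0.0, -2.516]
contact_force: [-0.5, 0.1, -0.4]
opening: 0.0242
```

Call:
{"api": "carry_out", "payload": {
  "translation": [
    [0, 0, 0],
    [0, 0, 0],
    [0, 0, 0],
    [0, 0, 0],
    [0, 0, 0],
    [0, 0, 0],
    [0, 0, 0],
    [0, 0, 0],
    [0, 0, 0]
  ],
  "turn": [
    [0, 0, -0.14],
    [0, 0, -0.14],
    [0, 0, -0.14],
    [0, 0, -0.14],
    [0, 0, -0.14],
    [0, 0, -0.14],
    [0, 0, -0.14],
    [0, 0, -0.036],
    [0, 0, 0]
  ],
  "gripper": [1, 1, 1, 1, 1, 1, 1, 1, 1]
}}

```text
time: 20.8
tool_pos: [0.5769, -0.3036, 0.1431]
tool_rot: [3.141, 0.001, -1.504]
contact_force: [-0.0, 0.2, -0.1]
opening: 0.0243
```

```bash
python3 chk.py ts .014 0 -1.5708 d3.png
```

```text
front_tee_small 0.91 [ 0.5595 -0.3056  0.003 ] (0.5626, -0.3042, 0.067)
t 20.9 pos [ 0.577  -0.3036  0.1433] yaw -1.505 | shift [-0.0003  0.0004  0.1333] | 0.133 turn [ 0.001  0.001 -0.001]
```

View pics/d3.png

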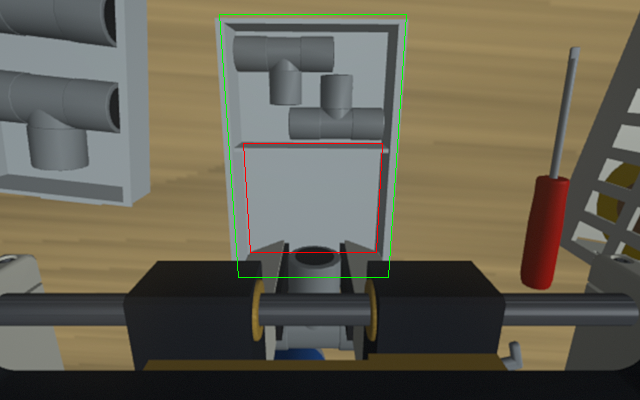

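Call:
{"api": "carry_out", "payload": {
  "translation": [
    [0, 0, 0.03],
    [0, 0, 0.03],
    [0, 0, 0.025],
    [0, 0, 0.02],
    [0, 0, 0.017],
    [0, 0, 0.01],
    [0, 0, 0.002],
    [0, 0, 0],
    [0, 0, 0]
  ],
  "turn": [
    [0, 0, 0],
    [0, 0, 0],
    [0, 0, 0],
    [0, 0, 0],
    [0, 0, 0],
    [0, 0, 0],
    [0, 0, 0],
    [0, 0, 0],
    [0, 0, 0]
  ],
  "gripper": [1, 1, 1, 1, 1, 1, 1, 1, 1]
}}

```text
time: 21.8
tool_pos: [0.5778, -0.3042, 0.0108]
tool_rot: [-3.14, -0.001, -1.504]
contact_force: [0.4, -0.7, 0.1]
opening: 0.0242
```

Call:
{"api": "carry_out", "payload": {
  "translation": [
    [0, 0, 0.0035],
    [0, 0, 0],
    [0, 0, 0],
    [0, 0, 0],
    [0, 0, 0],
    [0, 0, -0.02],
    [0, 0, -0.04],
    [0, 0, -0.045],
    [0, 0, -0.045],
    [0, 0, -0.03]
  ],
  "turn": [
    [0, 0, 0],
    [0, 0, 0],
    [0, 0, 0],
    [0, 0, 0],
    [0, 0, 0],
    [0, 0, 0],
    [0, 0, 0],
    [0, 0, 0],
    [0, 0, 0],
    [0, 0, 0]
  ],
  "gripper": [1, 1, 0.15, 0.15, 0.15, 0.15, 0.15, 0.15, 0.15, 0.15]
}}

```text
time: 22.8
tool_pos: [0.5778, -0.3042, 0.1899]
tool_rot: [-3.138, -0.002, -1.504]
contact_force: [0.7, -0.2, 0.1]
opening: 0.0388
```

```bash
python3 - <<'E'
from h import *
plan(.385,-.215,.2,-.87)
E
```

```text
t 22.8 pos [ 0.5778 -0.3042  0.1899] yaw -1.504 | shift [-0.1018  0.1864 -0.0109] | 0.213 turn [-0.002 -0.003 -0.634]
```

Call:
{"api": "carry_out", "payload": {
  "translation": [
    [-0.02, 0.037, -0.002],
    [-0.02, 0.037, -0.002],
    [-0.02, 0.037, -0.002],
    [-0.021, 0.038, -0.002],
    [-0.021, 0.037, -0.002],
    [0, 0, 0],
    [0, 0, 0],
    [0, 0, 0],
    [0, 0, 0],
    [0, 0, 0]
  ],
  "turn": [
    [0, 0, 0],
    [0, 0, 0],
    [0, 0, 0],
    [0, 0, 0],
    [0, 0, 0],
    [0, 0, -0.14],
    [0, 0, -0.14],
    [0, 0, -0.14],
    [0, 0, -0.14],
    [0, 0, -0.074]
  ],
  "gripper": [0.15, 0.15, 0.15, 0.15, 0.15, 0.15, 0.15, 0.15, 0.15, 0.15]
}}

```text
time: 23.8
tool_pos: [0.3847, -0.2143, 0.1962]
tool_rot: [-3.142, 0.0, -0.865]
contact_force: [-0.1, 0.0, -0.6]
opening: 0.0394
```

```bash
python3 look.py saddle_mid .4284 -.178 5.41 s1.png 0 -6.2832 0 .009
```

```text
0.72 [314. 111.] 1975 ; exp [315. 114.]
saddle_mid [ 0.4272 -0.1785  5.4208] iou 0.962
grip
t 23.9 pos [ 0.3847 -0.2143  0.1962] yaw -0.87 | shift [ 1.000e-04 -5.560e-02  1.872e-01] | 0.195 turn [-0.     0.    -0.007]
```

View pics/s1.png

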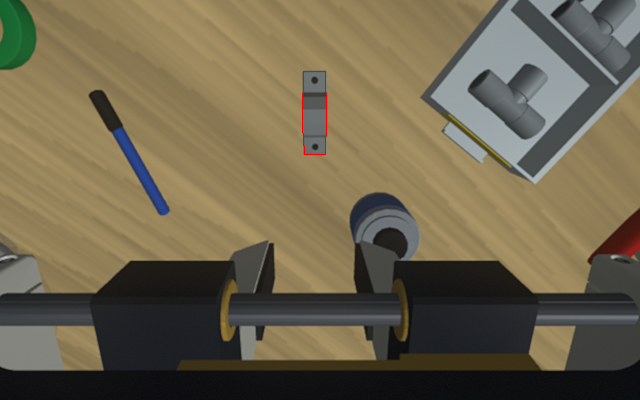

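The saddle fits its contour at (314,112). The tin at (385,225) stays 11 cm to the side of the grasp, and the small tee lies flat in its drawer at (510,100).

Call:
{"api": "carry_out", "payload": {
  "translation": [
    [0, -0.028, 0],
    [0, -0.028, 0],
    [0, 0, 0.04],
    [0, 0, 0.04],
    [0, 0, 0.04],
    [0, 0, 0.03],
    [0, 0, 0.023],
    [0, 0, 0.014],
    [0, 0, 0],
    [0, 0, 0]
  ],
  "turn": [
    [0, 0, -0.007],
    [0, 0, 0],
    [0, 0, 0],
    [0, 0, 0],
    [0, 0, 0],
    [0, 0, 0],
    [0, 0, 0],
    [0, 0, 0],
    [0, 0, 0],
    [0, 0, 0]
  ],
  "gripper": [0.15, 0.15, 0.15, 0.15, 0.15, 0.15, 0.15, 0.15, 0.15, 0.15]
}}

```text
time: 24.9
tool_pos: [0.4276, -0.1782, 0.0094]
tool_rot: [-3.142, 0.0, -0.864]
contact_force: [0.3, 0.9, 0.8]
opening: 0.0392
```

Call:
{"api": "carry_out", "payload": {
  "translation": [
    [0, 0, 0],
    [0, 0, 0],
    [0, 0, 0],
    [0, 0, 0],
    [0, 0, 0],
    [0, 0, 0],
    [0, 0, -0.02],
    [0, 0, -0.04],
    [0, 0, -0.04],
    [0, 0, -0.04]
  ],
  "turn": [
    [0, 0, 0],
    [0, 0, 0],
    [0, 0, 0],
    [0, 0, 0],
    [0, 0, 0],
    [0, 0, 0],
    [0, 0, 0],
    [0, 0, 0],
    [0, 0, 0],
    [0, 0, 0]
  ],
  "gripper": [1, 1, 1, 1, 1, 1, 1, 1, 1, 1],
  "squeeze": 15
}}

```text
time: 25.9
tool_pos: [0.4271, -0.1779, 0.1507]
tool_rot: [3.141, 0.001, -0.863]
contact_force: [0.3, -1.8, -0.3]
opening: 0.0214
```

```bash
python3 - <<'E'
from h import *
plan(.45,.1,.145,-.86); plan(*dp('saddle',0,0),.145,-.0733)
E
```

```text
t 25.9 pos [ 0.4271 -0.1779  0.1507] yaw -0.863 | shift [-0.1963 -0.1981  0.0058] | 0.279 turn [ 0.     0.001 -0.003]
t 25.9 pos [ 0.4271 -0.1779  0.1507] yaw -0.863 | shift [-0.2744 -0.4283  0.0058] | 0.509 turn [-0.     0.001 -0.79 ]
```

Call:
{"api": "carry_out", "payload": {
  "translation": [
    [-0.021, -0.033, 0],
    [-0.021, -0.033, 0],
    [-0.021, -0.033, 0],
    [-0.021, -0.033, 0],
    [-0.021, -0.033, 0],
    [-0.021, -0.033, 0],
    [-0.021, -0.033, 0],
    [-0.021, -0.033, 0],
    [-0.021, -0.033, 0],
    [-0.021, -0.033, 0]
  ],
  "turn": [
    [0, 0, 0],
    [0, 0, 0],
    [0, 0, 0],
    [0, 0, 0],
    [0, 0, 0],
    [0, 0, 0],
    [0, 0, 0],
    [0, 0, 0],
    [0, 0, 0],
    [0, 0, 0]
  ],
  "gripper": [1, 1, 1, 1, 1, 1, 1, 1, 1, 1]
}}

```text
time: 26.9
tool_pos: [0.5417, 0.1976, 0.1491]
tool_rot: [3.141, 0.0, -0.863]
contact_force: [0.9, -0.5, -0.3]
opening: 0.0215
```

Call:
{"api": "carry_out", "payload": {
  "translation": [
    [-0.021, -0.033, 0],
    [-0.021, -0.033, 0],
    [-0.021, -0.033, 0],
    [0, 0, 0],
    [0, 0, 0],
    [0, 0, 0],
    [0, 0, 0],
    [0, 0, 0],
    [0, 0, 0],
    [0, 0, 0]
  ],
  "turn": [
    [0, 0, 0],
    [0, 0, 0],
    [0, 0, 0],
    [0, 0, -0.14],
    [0, 0, -0.14],
    [0, 0, -0.14],
    [0, 0, -0.14],
    [0, 0, -0.14],
    [0, 0, -0.09],
    [0, 0, 0]
  ],
  "gripper": [1, 1, 1, 1, 1, 1, 1, 1, 1, 1]
}}

```text
time: 27.9
tool_pos: [0.5757, 0.3081, 0.149]
tool_rot: [3.141, 0.001, -0.072]
contact_force: [0.1, 0.5, -0.6]
opening: 0.0217
```

```bash
python3 chk.py saddle 0 0 0 d4.png
```

```text
front_saddle 0.84 [0.5688 0.3051 0.003 ] (0.5742, 0.309, -0.0733)
t 28.0 pos [0.5758 0.3081 0.1491] yaw -0.076 | shift [-0.0016 -0.0008  0.1391] | 0.139 turn [ 0.     0.    -0.002]
```

View pics/d4.png

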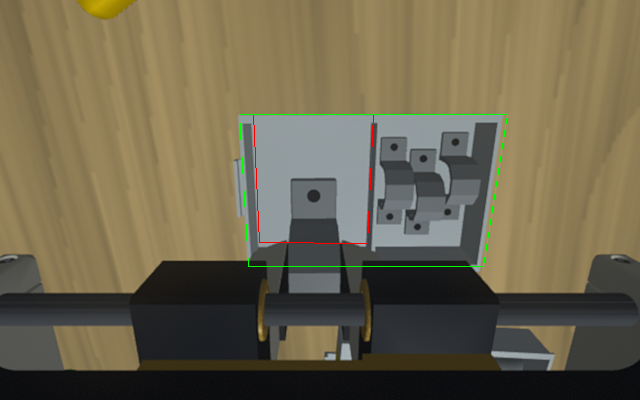

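Call:
{"api": "carry_out", "payload": {
  "translation": [
    [-0.002, 0.001, 0.03],
    [0, 0, 0.03],
    [0, 0, 0.025],
    [0, 0, 0.02],
    [0, 0, 0.017],
    [0, 0, 0.01],
    [0, 0, 0.003],
    [0, 0, 0],
    [0, 0, 0]
  ],
  "turn": [
    [0, 0, 0],
    [0, 0, 0],
    [0, 0, 0],
    [0, 0, 0],
    [0, 0, 0],
    [0, 0, 0],
    [0, 0, 0],
    [0, 0, 0],
    [0, 0, 0]
  ],
  "gripper": [1, 1, 1, 1, 1, 1, 1, 1, 1]
}}

```text
time: 28.9
tool_pos: [0.5745, 0.3076, 0.0153]
tool_rot: [-3.141, -0.002, -0.073]
contact_force: [0.1, 0.7, 0.5]
opening: 0.0212
```

Call:
{"api": "carry_out", "payload": {
  "translation": [
    [0, 0, 0.0028],
    [0, 0, 0],
    [0, 0, 0],
    [0, 0, 0],
    [0, 0, 0],
    [0, 0, -0.02],
    [0, 0, -0.04],
    [0, 0, -0.045],
    [0, 0, -0.045],
    [0, 0, -0.03]
  ],
  "turn": [
    [0, 0, 0],
    [0, 0, 0],
    [0, 0, 0],
    [0, 0, 0],
    [0, 0, 0],
    [0, 0, 0],
    [0, 0, 0],
    [0, 0, 0],
    [0, 0, 0],
    [0, 0, 0]
  ],
  "gripper": [1, 1, 0.2, 0.2, 0.2, 0.2, 0.2, 0.2, 0.2, 0.2]
}}

```text
time: 29.9
tool_pos: [0.5746, 0.3076, 0.1951]
tool_rot: [-3.14, -0.004, -0.073]
contact_force: [0.4, 0.1, 0.1]
opening: 0.0369
```

Call:
{"api": "carry_out", "payload": {
  "translation": [
    [-0.04, 0, -0.01],
    [-0.04, 0, -0.01],
    [-0.04, 0, -0.01],
    [-0.04, 0, -0.01],
    [-0.04, 0, -0.01],
    [0, 0, 0],
    [0, 0, 0],
    [0, 0, 0],
    [0, 0, 0]
  ],
  "turn": [
    [0, 0, 0],
    [0, 0, 0],
    [0, 0, 0],
    [0, 0, 0],
    [0, 0, 0],
    [0, 0, 0],
    [0, 0, 0],
    [0, 0, 0],
    [0, 0, 0]
  ],
  "gripper": [0.2, 0.2, 0.2, 0.2, 0.2, 0.2, 0.2, 0.2, 0.2]
}}

```text
time: 30.8
tool_pos: [0.3754, 0.3217, 0.2408]
tool_rot: [3.141, 0.001, -0.074]
contact_force: [-0.6, -0.0, -0.5]
opening: 0.0369
```

```bash
python3 - <<'E'
from h import *
p=read_camera('top'); a=p['img'][70:250,190:500,::-1]; a=cv2.resize(a,(800,464),interpolation=cv2.INTER_CUBIC); cv2.imwrite('pics/f1.png',a)
p=read_camera('scene'); a=p['img'][130:350,190:490,::-1]; cv2.imwrite('pics/f2.png',cv2.resize(a,(800,587),interpolation=cv2.INTER_CUBIC))
print([ (round(r['score'],2),np.round(toworld(p,r['pixel'],.036),3)) for r in nets.tip_of(p,'tin_mid')[:1]])
E
```

```text
[(0.63, array([ 0.384, -0.3  ,  0.036]))]
```

View pics/f2.png

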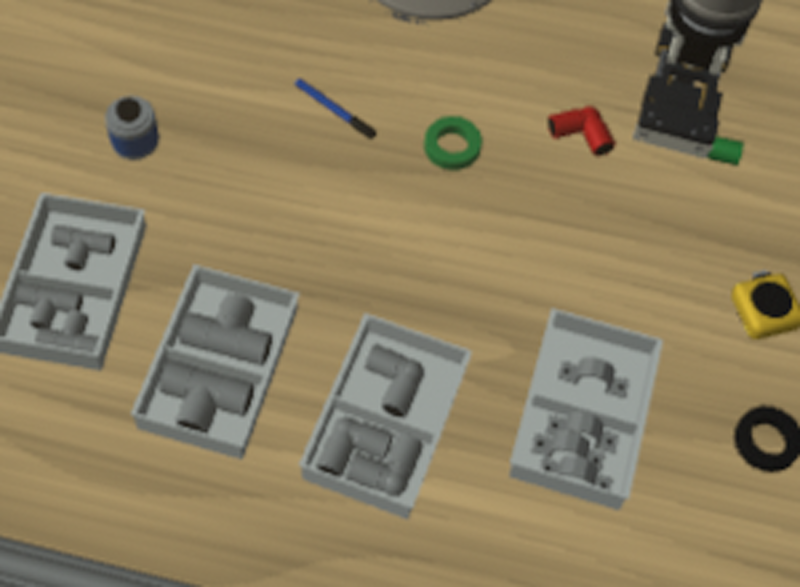

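View pics/f1.png

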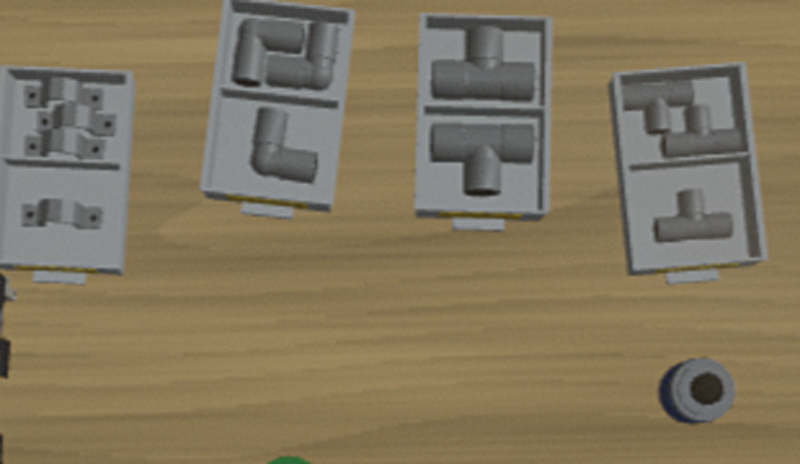

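All four fittings lie flat in the right front compartments, for example the saddle at (62,215) and the large tee at (483,155) in the top crop. The tin is unmoved at (700,390).

```bash
python3 -c "
from cell import robot
print(robot.hand_in())"
```

```text
the job is handed in; nothing more can be done
None
```

I put all four grey fittings (elbow, large tee, small tee and saddle) into the front compartments of their matching drawers and handed the job in at about 31 s of the 96 s allowed.

- **Placement:** The final top and scene pictures show the two tees and the elbow lying flat and the saddle on its feet. All four are clear of the walls.
- **Tin and look-alikes:** The tin stands where it was, with the last reading within about 3 mm of the first, which is measuring noise. The red and green elbows were never touched.
- **Handling:** Every reading I took stayed within a couple of newtons, and the gripper was empty and clear at hand-in.
- **Disagreements:** The network's reading of the drawer centres differed from my outline fits by up to about 7 mm, the most at the saddle drawer. I kept the fits, which matched the pictures. No check failed.

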